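Set a turned post head flat side up in its V-block cradle

ROBOT

A 6-joint arm with a two-finger parallel gripper is mounted at the origin on the work surface. World frame = base frame: x ahead of the robot, y to its left, z up, the work surface at z = 0. Lengths are in m, angles in rad, forces in N, time in s.
With the tool pointing down it reaches from about 0.375 to 0.9 m from the base axis. Payload 3.1 kg.
Tool frame: the origin (TCP) lies at the very end of the fingers, on their centre line; the grasp point (between the pads) lies 19 mm behind it; z points along the fingers, y is the direction in which the jaws open and shut (so a half turn about z gives the same grasp; the last joint's range is limited). The gripper opens to 87 mm and grips with 3 to 60 N. Pads are 19 mm wide; open, the fingers measure 117 mm over their backs; the gripper's body (75 mm by 190 mm) begins 51 mm behind the grasp point.
Start: joints at [-1.284, 0.527, 1.433, -0, 1.181, -0.178], TCP at [0.281, -0.558, 0.223] pointing down, gripper open.
Joint ranges: [-3.08, 3.08], [-0.75, 2.2], [0.22, 2.44], [-1.43, 4.57], [0, 2.65], [-2.85, 2.85]. Speed limits (rad/s): [2.79, 2.79, 3.14, 3.14, 3.14, 3.14].

INTERFACE

Orientations are given as a unit quaternion [x, y, z, w].
In Python, from rig import robot, optics gives the robot as it stands.
- The arm moves only by the shell command python3 -m inch 'ROWS' [FORCE]. ROWS is JSON, a list of rows, each an object of numbers: "ax", "ay", "az": the turn, a rotation vector about the tool's x, y, z in rad; "dx", "dy", "dz": the shift along the tool's x, y, z in mm; "gripper": the opening in per cent of the stroke, from 0 (shut) to 100 (fully open). In form: [{"ax": .., "ay": .., "az": .., "dx": .., "dy": .., "dz": .., "gripper": ..}, ...]. A call has 1 to 8 rows; each row shifts and turns the commanded pose from where the row before left it, along the tool's axes as they then stand; what a row does not reach is not made up. A row lasts 1/10 s, in which the tool goes at most 50 mm and 8.59 degrees, less where a joint would pass 70% of its speed; a pose out of reach is approached as far as the arm can. A call with a gripper value outside its range is refused whole. The fingers move at their own pace and stop on an object; FORCE is the grip in N (left out, the last holds). Time passes only in rows, so rows that do not move let the fingers close. It gives the time, the measured TCP pose, the force and the opening at its end, in the units of the state.
- robot.get_obs(): the state, without advancing time (a new reading comes with each control period).
- optics.camera(name): name is "side" or "top"; returns a dict with "img" (480x640x3 uint8, red, green, blue), "depth" (480x640 float32, m along the optical axis (not along the pixel's ray), 0 where there is no reading), "camera_matrix" (3x3 intrinsics, pixels), "k1" (the pictures are not rectified: a ray, as slopes to the right and down, at radius r is drawn at 1 + k1 r^2 times it, then the intrinsics apply), "position" and "attitude" of the camera in the world. Camera axes: x right, y up, looking along -z (the intrinsics and any distortion apply to the point x, -y, -z); pixel columns grow to the right and rows downward; lengths in m; the calibration is good to about 2 mm. A picture is of the moment at which its call begins.
- robot.hand_in(): hands the job in, once; it reports no verdict.
The state is a dict: "time": time; "q": joint angles; "joint_velocities": joint speeds; "joint_torque": joint torques, N m; "position": TCP position; "tool_rot": TCP orientation; "ft_force": force on the tool from outside, world axes, zero at the start; "moment": the same for the moment, N m; "grip_width": finger opening in m.
Only numpy, scipy, OpenCV 4.12 (cv2) and the standard library are available. Lean on these libraries where they do the work, as an engineer would, in place of code of your own. Each camera call takes 0.05 s, during which the arm holds its last target.

TASK

The turned wooden post head lying in the V-block cradle is to have its brass sign plate screwed on. Without taking it out of the V-blocks, roll it until the planed flat with the two screw holes faces straight up, and slide it along the V-blocks until its square foot is home against the end stop. It is too thick to grip well, so stroke it round with light pressure that does not bruise the wood; leave the mallet, the paint tin and the plate where they are.

Things in the scene. Friction and masses are not known exactly. Their poses are not given: they have to be found in the camera images.
- head: The post head: a turned brown wooden cylinder, 80 mm in diameter, 200 mm long, 0.5 to 0.8 kg, loose in two V-blocks: it can roll, slide along them or be lifted. Origin on its axis, half-way along. y: along the cylinder to its square foot at +100 mm. z: the way the flat faces; it starts 45 to 180 degrees from up, to either side. Fully round at y = -75 to -25 and 45 to 100 mm.
- head_flat (a point): Middle of the planed flat, in its surface, 33 mm from the head's axis; z points out of the flat, y along the head. The flat is 45 mm wide and 70 mm long and has two 5 mm screw holes 44 mm apart. It lies between the V-blocks, so the head always rolls on its round parts.
- head_foot (a point): Centre of the head's square-cut foot face, on its axis; axes as head. The head turns and slides in the waxed V-blocks with a friction coefficient of about 0.25, fingertips grip it at about 1.0: pressing on its crown with some 8 to 20 N they carry the surface along; a lighter touch slips, and pushing hard sideways can make it climb out.
- head_dome (a point): Middle of the head's shallow domed end, on its axis, opposite to the foot; axes as head. The dome is 74 mm in diameter and 21 mm deep, with a 4 mm groove behind it.
- cradle: The cradle, fixed to the bench: plywood base 160 mm (x) by 260 mm (y = -120 to 140 mm), 15 mm thick, with two pale wooden 90-degree V-blocks 120 mm wide, 72 mm high over the bench, at y = -65 to -38 and y = 60 to 90 mm. Origin on the bench under the middle of the V; y along the V to the end stop, z up. The head's axis is 84 mm, its crown 124 mm above the bench.
- stop_face (a point): Point on the end stop's face where the foot's centre is to touch, 84 mm above the bench; axes as cradle. The stop is a wooden block at the cradle's y = 110 to 128 mm, 70 mm wide, its top 100 mm above the bench. The foot starts 6 to 20 mm short of it, towards -y.
- mallet_mid (a point): Middle of the head of a wooden joiner's mallet lying on the bench beyond the cradle; head 70 x 125 x 60 mm, handle 26 mm wide and reaching 225 mm from this point along -x. Leave it.
- tin_mid (a point): Centre of a closed metal paint tin, 86 mm in diameter, 95 mm high, standing on the bench off the cradle's -y end, 250 to 300 mm from the cradle's origin. Leave it.
- plate_mid (a point): Centre of the brass sign plate, 45 x 120 x 5 mm, lying on the bench beyond the cradle. Leave it.

How it is judged:
By the outcome, as a careful person would: the job done as asked, in the order asked, and still so for the second after the job is handed in, with the robot touching nothing.
It also fails if it takes over 72 s, if anything falls off the work surface, if the arm or the gripper's body presses on something with over 40 N, if the wrist force passes 120 N, or if a joint passes its speed limit or range.

## Working session

There is one attempt and no reset: what is moved stays moved. The work goes in short steps, Python scripts to look and compute and a shell command to move; the robot and the scene stay as the last step left them, time stands still between calls to the robot, and variables do not carry over. Pictures are saved under pics/ and viewed, and the job is handed in when it is done.

```bash
mkdir -p pics; ls
cat > h.py <<'E'
import numpy as np,cv2
from rig import robot,optics
from scipy.spatial.transform import Rotation as R
def rot(c):
    a=np.array(c["attitude"]); return a if a.shape==(3,3) else R.from_quat(a).as_matrix()
def rays(c,uv):
    uv=np.asarray(uv,float).reshape(-1,1,2)
    k=np.array([c["k1"],0,0,0,0],float)
    s=cv2.undistortPoints(uv,np.array(c["camera_matrix"],float),k)[:,0]
    return s
def pts_depth(c,uv):
    s=rays(c,uv); uvi=np.asarray(uv).reshape(-1,2).round().astype(int)
    d=c["depth"][uvi[:,1],uvi[:,0]]
    p=np.c_[s[:,0]*d,-s[:,1]*d,-d]
    return p@rot(c).T+np.array(c["position"]),d
def plane(c,uv,z):
    s=rays(c,uv); d=np.c_[s[:,0],-s[:,1],-np.ones(len(s))]@rot(c).T
    o=np.array(c["position"]); return o+d*((z-o[2])/d[:,2])[:,None]
def proj(c,P):
    p=(np.asarray(P,float).reshape(-1,3)-np.array(c["position"]))@rot(c)
    q=np.c_[p[:,0],-p[:,1],-p[:,2]]
    return cv2.projectPoints(q,np.zeros(3),np.zeros(3),np.array(c["camera_matrix"],float),np.array([c["k1"],0,0,0,0],float))[0][:,0]
def save(c,n): cv2.imwrite(f"pics/{n}.png",c["img"][:,:,::-1])
E
python3 - <<'E'
from h import *
for n in("top","side"):
    c=optics.camera(n); save(c,n+"0"); print(n,c["position"],c["attitude"],c["k1"],c["camera_matrix"])
print(robot.get_obs())
E
```

```text
pics
top [0.52349652 0.04008644 1.21582582] [ 0.02230799 -0.03586936 -0.69552551  0.71725867] -0.0987453623248472 [[575.31482731   0.         317.94614466]
 [  0.         575.31482731 234.18200049]
 [  0.           0.           1.        ]]
side [-0.03760457  0.89101796  0.83284309] [-0.15783324  0.44445113  0.83917989 -0.27079322] -0.1663524697334708 [[581.72938038   0.         316.68400509]
 [  0.         581.72938038 250.43661953]
 [  0.           0.           1.        ]]
{'time': 0.1, 'q': array([-1.28347470e+00,  5.28357780e-01,  1.43377386e+00, -4.13791625e-05,
        1.18140327e+00, -1.78497361e-01]), 'joint_velocities': array([-7.62897957e-04, -2.90041957e-04, -3.61214509e-03, -5.73629288e-04,
       -1.50404882e-04,  7.94365284e-05]), 'joint_torque': array([-1.97452619e-04, -4.40985954e+01, -1.77150983e+01,  6.35277084e-02,
        5.33916685e-02, -4.57465251e-05]), 'position': array([ 0.28054836, -0.55775544,  0.22167907]), 'tool_rot': array([ 9.72996699e-01,  2.30816984e-01, -7.19198656e-05, -9.68650012e-04]), 'ft_force': array([-0.91965253, -0.00281078,  0.46956749]), 'moment': array([ 0.00675385, -0.02493074,  0.01532825]), 'grip_width': 0.08734793810747173}
```

View pics/top0.png

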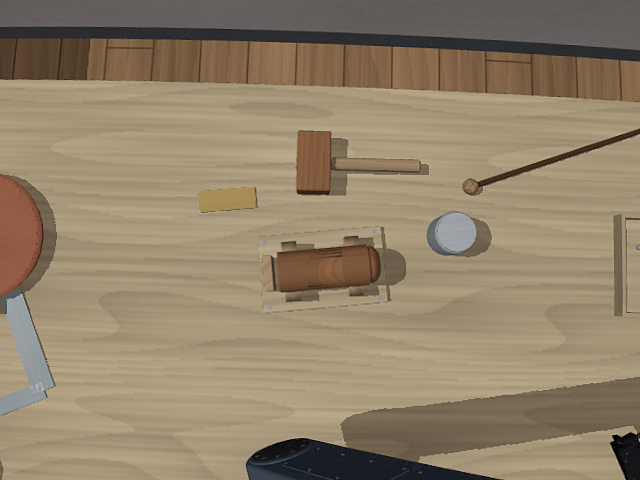

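View pics/side0.png

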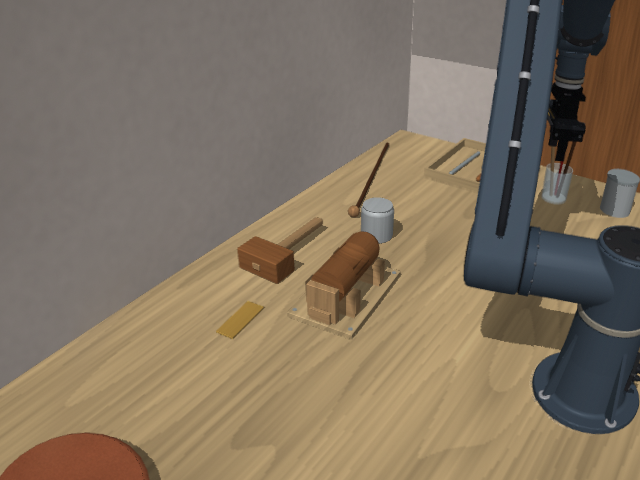

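Top view: the head lies at about (325,268), its foot and stop on the left at (265,272), and its dome on the right at (378,265). The tin is at (455,233). I'll zoom in to find the flat and the cradle's corners.

Run:
```python
from h import *
c=optics.camera("top"); im=c["img"][215:325,245:405,::-1]
cv2.imwrite("pics/topz.png",cv2.resize(im,None,fx=5,fy=5,interpolation=cv2.INTER_CUBIC))
c=optics.camera("side"); im=c["img"][225:340,280:410,::-1]
cv2.imwrite("pics/sidez.png",cv2.resize(im,None,fx=5,fy=5,interpolation=cv2.INTER_CUBIC))
```

```text
(no output)
```

View pics/topz.png

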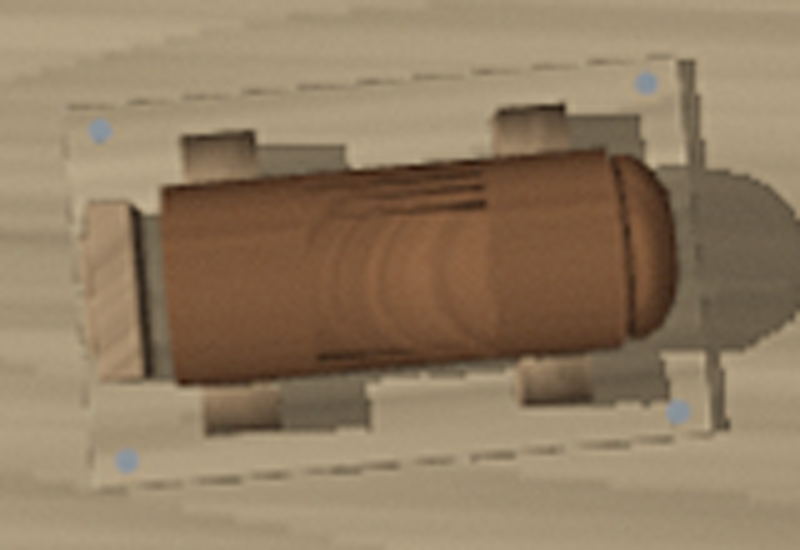

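View pics/sidez.png

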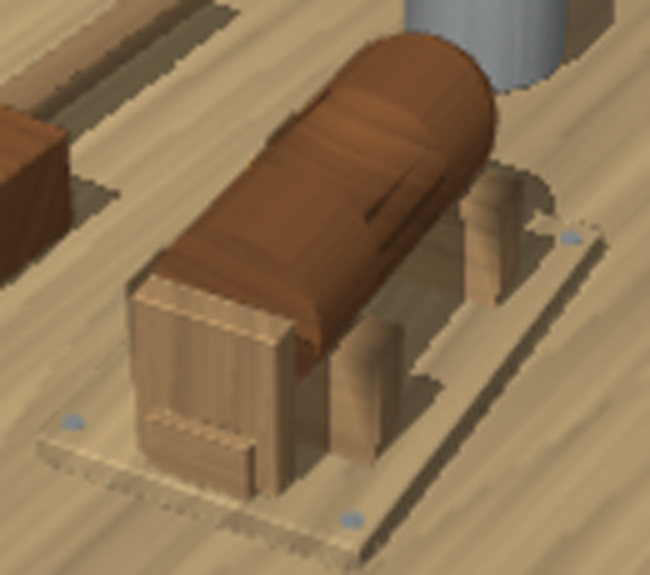

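Top view: grooves or lines run along the head on both flanks of the middle section (zoom rows 175-210 and 355). I'll use depth for the cradle pose and the head's cross-section.

```bash
cat > cr.py <<'E'
from h import *
# screws in the base corners (top view) -> plane z=0.015
def cradle(c):
    im=c["img"].astype(int)
    m=((im[:,:,2]-im[:,:,0])>0).astype(np.uint8); 
    m[:220]=0;m[325:]=0;m[:,:250]=0;m[:,400:]=0
    n,l,s,ce=cv2.connectedComponentsWithStats(m)
    P=ce[1:][s[1:,4]>=3]; return P,plane(c,P,0.016)
def prof(c,O,yaw,lo,hi,xr=0.075):
    Rz=R.from_euler('z',yaw).as_matrix()
    v,u=np.mgrid[0:480,0:640]; uv=np.c_[u.ravel(),v.ravel()]
    d=c["depth"].ravel(); uv=uv[d>0]
    p,_=pts_depth(c,uv); q=(p-O)@Rz
    k=(q[:,1]>lo)&(q[:,1]<hi)&(abs(q[:,0])<xr)&(q[:,2]>0.05)
    return q[k],uv[k]
E
python3 - <<'E'
from cr import *
c=optics.camera("top"); P,W=cradle(c); print(P.round(1)); print(W.round(4))
E
```

```text
[[373.8 231.2]
 [264.5 240.5]
 [380.2 296.8]
 [270.1 306.6]]
[[ 0.6328 -0.0986  0.016 ]
 [ 0.6061  0.1298  0.016 ]
 [ 0.496  -0.115   0.016 ]
 [ 0.4691  0.1132  0.016 ]]
```

Run:
```python
from cr import *
O=np.array([0.5522,-0.0026,0]);yaw=0.117
for n in("top","side"):
    c=optics.camera(n)
    for lo,hi in((-.075,-.045),(-.02,.03),(.05,.075)):
        q,uv=prof(c,O,yaw,lo,hi); q=q[abs(q[:,0])<.045]; q=q[q[:,2]>.075]
        from scipy.optimize import least_squares
        r=least_squares(lambda a:np.hypot(q[:,0]-a[0],q[:,2]-a[1])-.04,[0,.084],loss='soft_l1',f_scale=.001)
        print(n,lo,hi,len(q),r.x.round(4))
        a=np.degrees(np.arctan2(q[:,0],q[:,2]-.084)); rr=np.hypot(q[:,0],q[:,2]-.084)*1000
        b=np.arange(-100,101,10)
        print([(int(x),round(float(np.median(rr[(a>=x)&(a<x+10)])),1)) for x in b if ((a>=x)&(a<x+10)).sum()>3])
    # profile along y at crown
    q,uv=prof(c,O,yaw,-.14,.14)
    k=abs(q[:,0])<.012
    for y in np.arange(-.12,.14,.004):
        kk=k&(abs(q[:,1]-y)<.002)
        if kk.sum()>2: print(f"{y*1000:.0f}:{np.median(q[kk,2])*1000:.1f}",end=" ")
    print()
```

```text
top -0.075 -0.045 633 [-0.0006  0.0837]
[(-80, 40.4), (-70, 40.5), (-60, 40.3), (-50, 40.1), (-40, 40.5), (-30, 39.5), (-20, 39.7), (-10, 39.9), (0, 39.7), (10, 39.8), (20, 39.4), (30, 39.3), (40, 39.5), (50, 39.3), (60, 39.2), (70, 39.5)]
top -0.02 0.03 1063 [-0.0007  0.0838]
[(-90, 40.3), (-80, 40.5), (-70, 40.3), (-60, 40.5), (-50, 40.2), (-40, 40.0), (-30, 40.0), (-20, 40.2), (-10, 40.1), (0, 40.0), (10, 39.6), (20, 39.4), (30, 39.3), (40, 39.4), (50, 39.4), (60, 38.9), (70, 39.2)]
top 0.05 0.075 538 [-0.0008  0.0836]
[(-80, 40.4), (-70, 40.4), (-60, 40.2), (-50, 40.1), (-40, 40.0), (-30, 40.2), (-20, 40.1), (-10, 40.2), (0, 39.8), (10, 39.6), (20, 39.0), (30, 38.6), (40, 39.1), (50, 39.0), (60, 39.4), (70, 39.0), (80, 39.0)]
-100:103.7 -96:109.1 -92:115.5 -88:117.1 -84:120.2 -80:118.6 -76:120.9 -72:122.5 -68:123.3 -64:123.8 -60:123.5 -56:122.8 -52:123.2 -48:122.4 -44:123.0 -40:122.5 -36:123.3 -32:123.4 -28:122.9 -24:122.4 -20:123.7 -16:123.7 -12:122.2 -8:122.9 -4:122.9 0:123.0 4:124.1 8:123.6 12:124.3 16:122.7 20:123.7 24:123.3 28:122.6 32:123.0 36:123.9 40:123.0 44:123.9 48:123
[... 689 characters left out ...]
(-90, 34.7), (-80, 34.9), (-70, 35.6), (-60, 34.8), (-50, 36.6), (-40, 35.6), (-30, 36.3), (-20, 37.3), (-10, 37.7), (0, 39.5), (10, 40.1), (20, 40.6), (30, 41.3), (40, 41.8), (50, 42.5)]
-84:116.7 -80:118.7 -76:120.0 -72:121.8 -68:121.8 -64:121.8 -60:121.2 -56:121.7 -52:121.7 -48:122.0 -44:121.9 -40:121.4 -36:122.0 -32:122.0 -28:121.7 -24:121.4 -20:121.7 -16:121.2 -12:122.6 -8:122.2 -4:121.7 0:122.3 4:121.3 8:121.3 12:121.6 16:120.6 20:121.1 24:121.7 28:121.3 32:121.6 36:122.4 40:121.3 44:121.5 48:121.5 52:122.3 56:120.7 60:123.0 64:122.4 68:121.1 72:121.2 76:122.9 80:121.9 84:122.0 88:121.5 92:121.9 96:120.0 100:105.3 104:107.3 112:97.5 116:98.5 120:98.9 124:99.1 128:74.7 132:78.8 136:97.6
```

Run:
```python
from h import *
c=optics.camera("top"); a=c["img"][238:298,270:385,::-1]
a=cv2.resize(a,None,fx=6.9,fy=6.9,interpolation=cv2.INTER_LANCZOS4)
cv2.imwrite("pics/tz2.png",cv2.convertScaleAbs(a,alpha=1.8,beta=-30))
c=optics.camera("side"); a=c["img"][228:318,300:395,::-1]
a=cv2.resize(a,None,fx=6.6,fy=6.6,interpolation=cv2.INTER_LANCZOS4)
cv2.imwrite("pics/sz2.png",cv2.convertScaleAbs(a,alpha=1.8,beta=-30))
```

```text
(no output)
```

View pics/tz2.png

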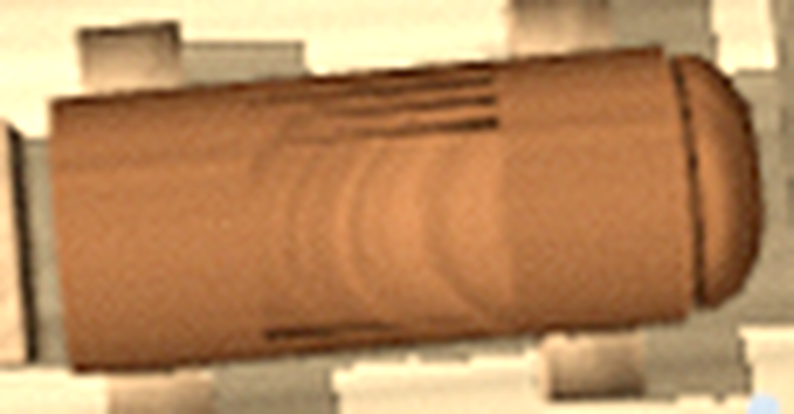

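View pics/sz2.png

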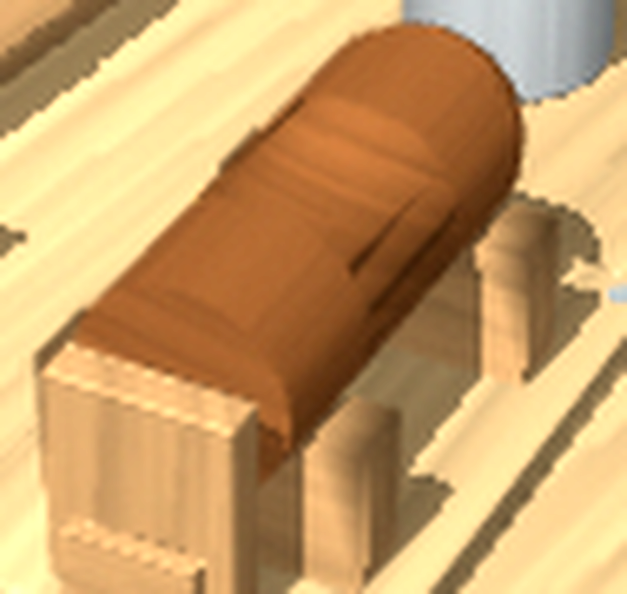

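```bash
cat >> cr.py <<'E'
O=np.array([0.5522,-0.0026,0]);yaw=0.117
Rc=R.from_euler('z',yaw).as_matrix()
def tocr(p): return (np.asarray(p)-O)@Rc
def st():
    o=robot.get_obs(); t=tocr(o["position"])*1000
    r=(R.from_matrix(Rc).inv()*R.from_quat(o["tool_rot"])*R.from_euler('x',180,degrees=True).inv()).as_rotvec(degrees=True)
    print("t%.2f cr mm"%o["time"],t.round(1),"rot",r.round(2),"F(cr)",(o["ft_force"]@Rc).round(1),"M",o["moment"].round(2),"w %.3f"%o["grip_width"])
E
python3 - <<'E'
from cr import *
c=optics.camera("top")
print(tocr(plane(c,[[278.7,272.8]],.124)),tocr(plane(c,[[380.1,268.4]],.084)))
print(tocr(plane(c,[[455,233]],.095)))
st()
E
```

```text
[[-0.00278938  0.09614589  0.124     ]] [[-0.01075004 -0.10164148  0.084     ]]
[[ 0.04550349 -0.25521823  0.095     ]]
t0.50 cr mm [-334.5 -520.3  222.5] rot [ 1.000e-02 -0.000e+00  1.998e+01] F(cr) [-0.7 -0.5  0.2] M [-0.03  0.01 -0.05] w 0.087
```

```bash
python3 -m inch '[{"az":0.1163},{"az":0.1163},{"az":0.1163},{"dx":24,"dy":-40},{"dx":24,"dy":-40},{"dx":24,"dy":-40},{"dx":24,"dy":-40},{"dx":24,"dy":-40}]'
python3 -m inch '[{"dx":26,"dy":-40},{"dx":26,"dy":-40},{"dx":26,"dy":-40},{"dx":26,"dy":-40},{"dx":26,"dy":-40},{"dx":26,"dy":-40},{"dx":26,"dy":-40},{"dx":26,"dy":-40}]'
python3 -c "from cr import *; st()"
```

```text
t0.50 cr mm [-334.5 -520.3  222.5] rot [ 1.000e-02 -0.000e+00  1.998e+01] F(cr) [-0.7 -0.5  0.2] M [-0.03  0.01 -0.05] w 0.087invalid input
invalid input
```

```bash
python3 -m inch '[{"ax":0,"ay":0,"az":0.1163,"dx":0,"dy":0,"dz":0,"gripper":100},{"ax":0,"ay":0,"az":0.1163,"dx":0,"dy":0,"dz":0,"gripper":100},{"ax":0,"ay":0,"az":0.1163,"dx":0,"dy":0,"dz":0,"gripper":100}]'; python3 -c "from cr import *; st()"
```

```text
time: 0.8
position: [0.2808, -0.5584, 0.2226]
tool_rot: [0.998, 0.056, 0.0, 0.0]
ft_force: [-0.1, -0.7, -0.0]
grip_width: 0.0875
t0.80 cr mm [-334.5 -520.3  222.6] rot [-0.   -0.   -0.28] F(cr) [-0.2 -0.7 -0. ] M [0.01 0.03 0.  ] w 0.088
```

```bash
python3 -m inch '[{"ax":0,"ay":0,"az":0,"dx":26,"dy":-40,"dz":0,"gripper":100},{"ax":0,"ay":0,"az":0,"dx":26,"dy":-40,"dz":0,"gripper":100},{"ax":0,"ay":0,"az":0,"dx":26,"dy":-40,"dz":0,"gripper":100},{"ax":0,"ay":0,"az":0,"dx":26,"dy":-40,"dz":0,"gripper":100},{"ax":0,"ay":0,"az":0,"dx":26,"dy":-40,"dz":0,"gripper":100},{"ax":0,"ay":0,"az":0,"dx":26,"dy":-40,"dz":0,"gripper":100},{"ax":0,"ay":0,"az":0,"dx":26,"dy":-40,"dz":0,"gripper":100},{"ax":0,"ay":0,"az":-0.005,"dx":26,"dy":-40,"dz":0,"gripper":100}]'
python3 -m inch '[{"ax":0,"ay":0,"az":0,"dx":28,"dy":-42,"dz":0,"gripper":100},{"ax":0,"ay":0,"az":0,"dx":28,"dy":-42,"dz":10,"gripper":100},{"ax":0,"ay":0,"az":0,"dx":28,"dy":-42,"dz":20,"gripper":100},{"ax":0,"ay":0,"az":0,"dx":28,"dy":-42,"dz":20,"gripper":100},{"ax":0,"ay":0,"az":0,"dx":27,"dy":-39,"dz":20,"gripper":100},{"ax":0,"ay":0,"az":0,"dx":0,"dy":0,"dz":0,"gripper":100}]'
python3 -c "from cr import *; st()"
```

```text
time: 1.6
position: [0.4507, -0.2147, 0.2229]
tool_rot: [0.998, 0.061, 0.0, 0.0]
ft_force: [0.6, 0.6, -0.5]
grip_width: 0.0873
time: 2.2
position: [0.5581, 0.0011, 0.1543]
tool_rot: [0.998, 0.064, -0.001, -0.001]
ft_force: [-0.5, -0.1, -0.5]
grip_width: 0.0869
t2.20 cr mm [  6.3   3.  154.3] rot [0.14 0.13 0.64] F(cr) [-0.5 -0.1 -0.5] M [0.01 0.   0.02] w 0.087
```

```bash
python3 -m inch '[{"ax":0,"ay":0,"az":0,"dx":8,"dy":-3,"dz":10,"gripper":100},{"ax":0,"ay":0,"az":0,"dx":0,"dy":0,"dz":10,"gripper":100},{"ax":0,"ay":0,"az":0,"dx":0,"dy":0,"dz":0,"gripper":100}]'
python3 -c "from cr import *; st()"
```

```text
time: 2.5
position: [0.5642, -0.0011, 0.1353]
tool_rot: [0.998, 0.06, -0.001, -0.0]
ft_force: [-0.7, 0.7, 0.8]
grip_width: 0.0868
t2.50 cr mm [1.210e+01 1.000e-01 1.353e+02] rot [0.03 0.16 0.19] F(cr) [-0.7  0.7  0.8] M [0.06 0.06 0.03] w 0.087
```

```bash
python3 -m inch '[{"ax":0,"ay":0,"az":0,"dx":2,"dy":-6,"dz":6,"gripper":100},{"ax":0,"ay":0,"az":0,"dx":0,"dy":0,"dz":4,"gripper":100},{"ax":0,"ay":0,"az":0,"dx":0,"dy":0,"dz":2,"gripper":100},{"ax":0,"ay":0,"az":0,"dx":0,"dy":0,"dz":0,"gripper":100}]'
python3 -c "from cr import *; st()"
```

```text
time: 2.9
position: [0.5663, 0.0059, 0.1244]
tool_rot: [0.998, 0.061, -0.0, -0.0]
ft_force: [-0.5, -0.8, 0.4]
grip_width: 0.0871
t2.90 cr mm [ 15.    6.8 124.4] rot [0.01 0.02 0.25] F(cr) [-0.6 -0.8  0.4] M [-0.02 -0.03 -0.03] w 0.087
```

```bash
python3 -m inch '[{"ax":0,"ay":0,"az":0,"dx":0,"dy":0,"dz":1,"gripper":100},{"ax":0,"ay":0,"az":0,"dx":0,"dy":0,"dz":0,"gripper":100}]'
python3 -c "from cr import *; st()";python3 -m inch '[{"ax":0,"ay":0,"az":0,"dx":0,"dy":0,"dz":1,"gripper":100},{"ax":0,"ay":0,"az":0,"dx":0,"dy":0,"dz":0,"gripper":100}]'
python3 -c "from cr import *; st()"
```

```text
time: 3.1
position: [0.5667, 0.006, 0.1239]
tool_rot: [0.998, 0.061, 0.0, 0.0]
ft_force: [0.7, -0.3, 0.4]
grip_width: 0.0869
t3.10 cr mm [ 15.4   6.8 123.9] rot [-0.02 -0.03  0.28] F(cr) [ 0.6 -0.4  0.4] M [-0.01  0.04 -0.01] w 0.087
time: 3.3
position: [0.5668, 0.006, 0.1236]
tool_rot: [0.998, 0.061, 0.0, 0.0]
ft_force: [-1.1, 0.1, 5.2]
grip_width: 0.0868
t3.30 cr mm [ 15.5   6.9 123.6] rot [-0.03 -0.04  0.29] F(cr) [-1.1  0.3  5.2] M [-0.04  0.26  0.06] w 0.087
```

```bash
python3 -m inch '[{"ax":0,"ay":0,"az":0,"dx":0,"dy":0,"dz":1.5,"gripper":100},{"ax":0,"ay":0,"az":0,"dx":-3,"dy":0,"dz":0,"gripper":100},{"ax":0,"ay":0,"az":0,"dx":-3,"dy":0,"dz":0,"gripper":100}]'
python3 -c "from cr import *; st()"
python3 -m inch '[{"ax":0,"ay":0,"az":0,"dx":-3,"dy":0,"dz":0,"gripper":100},{"ax":0,"ay":0,"az":0,"dx":-3,"dy":0,"dz":0,"gripper":100}]'
python3 -c "from cr import *; st()"
```

```text
time: 3.6
position: [0.5654, 0.0055, 0.1237]
tool_rot: [0.998, 0.06, 0.006, 0.0]
ft_force: [5.1, 1.2, 7.1]
grip_width: 0.0872
t3.60 cr mm [ 14.    6.5 123.7] rot [-0.09 -0.67  0.21] F(cr) [5.2 0.6 7.1] M [ 0.51 -0.78 -0.06] w 0.087
time: 3.8
position: [0.5601, 0.0044, 0.1239]
tool_rot: [0.998, 0.06, 0.006, 0.001]
ft_force: [4.7, 1.0, 8.3]
grip_width: 0.0868
t3.80 cr mm [  8.7   6.  123.9] rot [-0.13 -0.74  0.19] F(cr) [4.7 0.5 8.3] M [ 0.4  -0.76 -0.15] w 0.087
```

```bash
python3 -m inch '[{"ax":0,"ay":0,"az":0,"dx":-3,"dy":0,"dz":1,"gripper":100},{"ax":0,"ay":0,"az":0,"dx":-3,"dy":0,"dz":0,"gripper":100},{"ax":0,"ay":0,"az":0,"dx":-3,"dy":0,"dz":0,"gripper":100}]'
python3 -c "from cr import *; st()"
python3 -m inch '[{"ax":0,"ay":0,"az":0,"dx":-3,"dy":0,"dz":0,"gripper":100},{"ax":0,"ay":0,"az":0,"dx":-3,"dy":0,"dz":0,"gripper":100}]'
python3 -c "from cr import *; st()"
```

```text
time: 4.1
position: [0.5527, 0.003, 0.1237]
tool_rot: [0.998, 0.06, 0.008, 0.001]
ft_force: [5.7, 1.2, 10.3]
grip_width: 0.0869
t4.10 cr mm [  1.2   5.5 123.7] rot [-0.17 -0.94  0.15] F(cr) [ 5.8  0.5 10.3] M [ 0.62 -0.96 -0.24] w 0.087
time: 4.3
position: [0.5466, 0.0022, 0.1236]
tool_rot: [0.998, 0.06, 0.008, 0.001]
ft_force: [4.8, 0.7, 10.3]
grip_width: 0.0867
t4.30 cr mm [ -5.    5.4 123.6] rot [-0.18 -0.92  0.15] F(cr) [ 4.8  0.1 10.3] M [ 0.47 -0.95 -0.13] w 0.087
```

```bash
python3 -m inch '[{"ax":0,"ay":0,"az":0,"dx":-4,"dy":0,"dz":0,"gripper":100},{"ax":0,"ay":0,"az":0,"dx":-4,"dy":0,"dz":0,"gripper":100},{"ax":0,"ay":0,"az":0,"dx":0,"dy":0,"dz":0,"gripper":100},{"ax":0,"ay":0,"az":0,"dx":0,"dy":0,"dz":-9,"gripper":100},{"ax":0,"ay":0,"az":0,"dx":15,"dy":-1.5,"dz":0,"gripper":100},{"ax":0,"ay":0,"az":0,"dx":15,"dy":0,"dz":0,"gripper":100},{"ax":0,"ay":0,"az":0,"dx":0,"dy":0,"dz":0,"gripper":100},{"ax":0,"ay":0,"az":0,"dx":0,"dy":0,"dz":0,"gripper":100}]'
python3 -c "from cr import *; st()
c=optics.camera('side');save(c,'s1')
a=cv2.resize(c['img'][220:340,280:410,::-1],None,fx=5,fy=5,interpolation=cv2.INTER_CUBIC);cv2.imwrite('pics/s1z.png',a)"
```

```text
time: 5.1
position: [0.5602, 0.0073, 0.1286]
tool_rot: [0.998, 0.061, -0.001, -0.0]
ft_force: [-0.8, 0.2, -0.5]
grip_width: 0.087
t5.10 cr mm [  9.1   8.9 128.6] rot [0.04 0.15 0.31] F(cr) [-0.8  0.2 -0.5] M [-0.01  0.06  0.04] w 0.087
```

View pics/s1z.png

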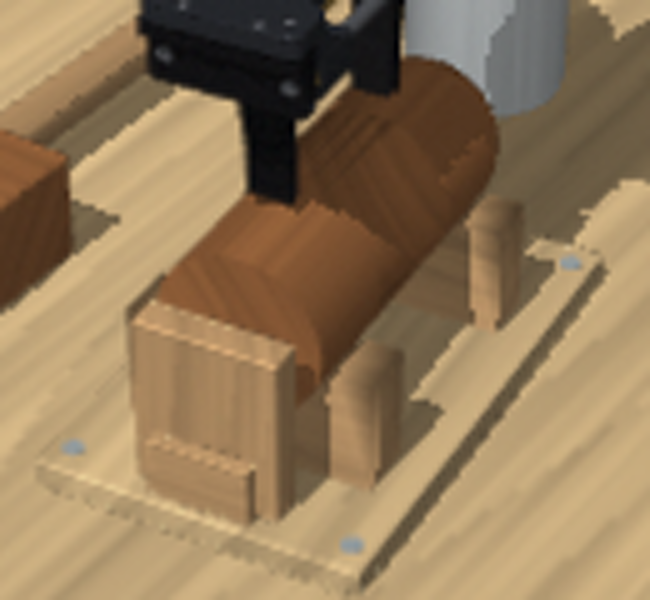

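The head rolled: the lines that started on the far flank are now near the crown, at about (360,130) in the zoom. Next, more strokes the same way.

```bash
python3 -m inch '[{"ax":0,"ay":0,"az":0,"dx":6,"dy":1,"dz":4,"gripper":100},{"ax":0,"ay":0,"az":0,"dx":0,"dy":0,"dz":3,"gripper":100},{"ax":0,"ay":0,"az":0,"dx":0,"dy":0,"dz":2.5,"gripper":100},{"ax":0,"ay":0,"az":0,"dx":-4,"dy":0,"dz":0,"gripper":100},{"ax":0,"ay":0,"az":0,"dx":-4,"dy":0,"dz":0,"gripper":100}]'
python3 -c "from cr import *; st()"
python3 -m inch '[{"ax":0,"ay":0,"az":0,"dx":-4,"dy":0,"dz":0,"gripper":100},{"ax":0,"ay":0,"az":0,"dx":-4,"dy":0,"dz":0,"gripper":100},{"ax":0,"ay":0,"az":0,"dx":-4,"dy":0,"dz":0,"gripper":100},{"ax":0,"ay":0,"az":0,"dx":-4,"dy":0,"dz":0,"gripper":100},{"ax":0,"ay":0,"az":0,"dx":-4,"dy":0,"dz":0,"gripper":100}]'
python3 -c "from cr import *; st()"
```

```text
time: 5.65
position: [0.5663, 0.006, 0.1235]
tool_rot: [0.998, 0.06, 0.008, 0.0]
ft_force: [7.9, 3.2, 14.6]
grip_width: 0.0869
t5.65 cr mm [ 15.    6.9 123.5] rot [-0.11 -0.96  0.18] F(cr) [ 8.3  2.3 14.6] M [ 0.82 -1.16  0.04] w 0.087
time: 6.15
position: [0.5476, 0.0025, 0.1236]
tool_rot: [0.998, 0.06, 0.009, 0.001]
ft_force: [6.3, 1.5, 13.2]
grip_width: 0.0873
t6.15 cr mm [ -4.    5.6 123.6] rot [-0.2  -1.06  0.12] F(cr) [ 6.4  0.7 13.2] M [ 0.68 -1.17 -0.13] w 0.087
```

```bash
python3 -m inch '[{"ax":0,"ay":0,"az":0,"dx":-4,"dy":0,"dz":0,"gripper":100},{"ax":0,"ay":0,"az":0,"dx":-3,"dy":0,"dz":0,"gripper":100},{"ax":0,"ay":0,"az":0,"dx":0,"dy":0,"dz":-12,"gripper":100},{"ax":0,"ay":0,"az":0,"dx":18,"dy":-1.5,"dz":0,"gripper":100},{"ax":0,"ay":0,"az":0,"dx":17,"dy":0,"dz":0,"gripper":100},{"ax":0,"ay":0,"az":0,"dx":0,"dy":0,"dz":0,"gripper":100}]'
python3 -c "from cr import *; st()
c=optics.camera('side');save(c,'s2')
a=cv2.resize(c['img'][220:340,280:410,::-1],None,fx=5,fy=5,interpolation=cv2.INTER_CUBIC);cv2.imwrite('pics/s2z.png',a)"
```

```text
time: 6.75
position: [0.5692, 0.0081, 0.1319]
tool_rot: [0.998, 0.061, 0.001, 0.0]
ft_force: [0.4, -0.5, 0.4]
grip_width: 0.087
t6.75 cr mm [ 18.1   8.7 131.9] rot [-0.04 -0.13  0.31] F(cr) [ 0.3 -0.5  0.4] M [0.   0.01 0.02] w 0.087
```

View pics/s2z.png

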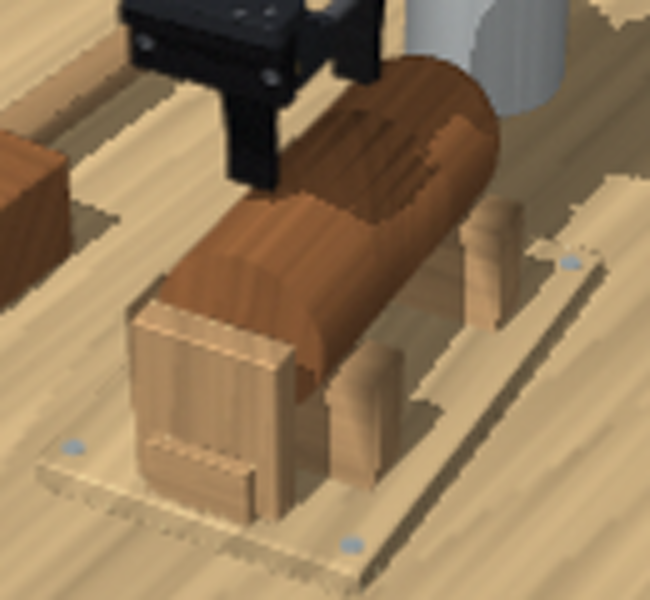

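```bash
python3 -m inch '[{"ax":0,"ay":0,"az":0,"dx":0,"dy":1,"dz":5,"gripper":100},{"ax":0,"ay":0,"az":0,"dx":0,"dy":0,"dz":3.5,"gripper":100},{"ax":0,"ay":0,"az":0,"dx":0,"dy":0,"dz":3,"gripper":100},{"ax":0,"ay":0,"az":0,"dx":-4,"dy":0,"dz":0.5,"gripper":100},{"ax":0,"ay":0,"az":0,"dx":-4,"dy":0,"dz":0,"gripper":100},{"ax":0,"ay":0,"az":0,"dx":-4,"dy":0,"dz":0,"gripper":100},{"ax":0,"ay":0,"az":0,"dx":-4,"dy":0,"dz":0,"gripper":100},{"ax":0,"ay":0,"az":0,"dx":-4,"dy":0,"dz":0,"gripper":100}]'
python3 -c "from cr import *; st()"
python3 -m inch '[{"ax":0,"ay":0,"az":0,"dx":-4,"dy":0,"dz":0,"gripper":100},{"ax":0,"ay":0,"az":0,"dx":-4,"dy":0,"dz":0,"gripper":100},{"ax":0,"ay":0,"az":0,"dx":-4,"dy":0,"dz":0,"gripper":100},{"ax":0,"ay":0,"az":0,"dx":0,"dy":0,"dz":-12,"gripper":100},{"ax":0,"ay":0,"az":0,"dx":-25,"dy":-1.5,"dz":-10,"gripper":100},{"ax":0,"ay":0,"az":0,"dx":-40,"dy":0,"dz":-30,"gripper":100},{"ax":0,"ay":0,"az":0,"dx":-40,"dy":0,"dz":-20,"gripper":100},{"ax":0,"ay":0,"az":0,"dx":-40,"dy":0,"dz":0,"gripper":100}]'
python3 -c "from cr import *; st()
c=optics.camera('side');save(c,'s3')
a=cv2.resize(c['img'][220:340,280:410,::-1],None,fx=5,fy=5,interpolation=cv2.INTER_CUBIC);cv2.imwrite('pics/s3z.png',a)
c=optics.camera('top');save(c,'t3')
a=cv2.resize(c['img'][215:325,245:405,::-1],None,fx=5,fy=5,interpolation=cv2.INTER_CUBIC);cv2.imwrite('pics/t3z.png',a)"
```

```text
time: 7.6
position: [0.5547, 0.0042, 0.1237]
tool_rot: [0.998, 0.06, 0.009, 0.001]
ft_force: [5.7, 0.9, 13.9]
grip_width: 0.0871
t7.60 cr mm [  3.3   6.5 123.7] rot [-0.18 -1.03  0.14] F(cr) [ 5.7  0.2 13.9] M [ 0.8  -1.13 -0.21] w 0.087
time: 8.4
position: [0.3902, -0.0129, 0.1931]
tool_rot: [0.998, 0.061, 0.001, 0.001]
ft_force: [0.0, -0.4, -0.5]
grip_width: 0.0868
t8.40 cr mm [-162.1    8.7  193.1] rot [-0.07 -0.11  0.33] F(cr) [-0.  -0.4 -0.5] M [-0.06  0.04 -0.01] w 0.087
```

View pics/s3z.png

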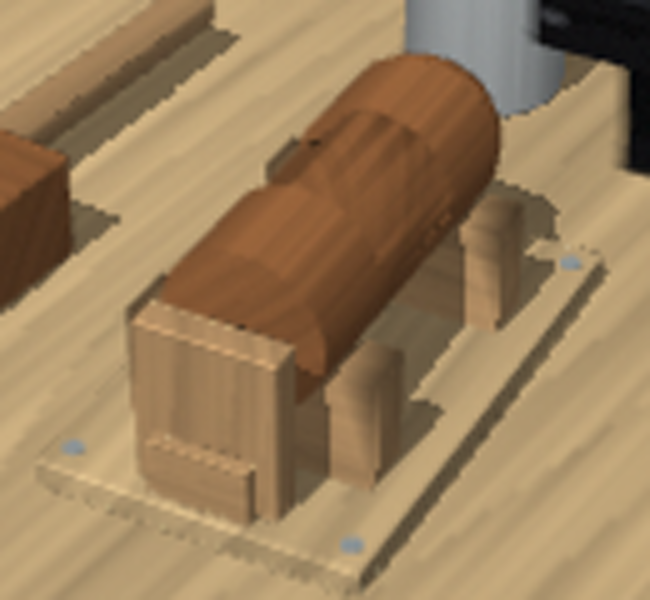

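View pics/t3z.png

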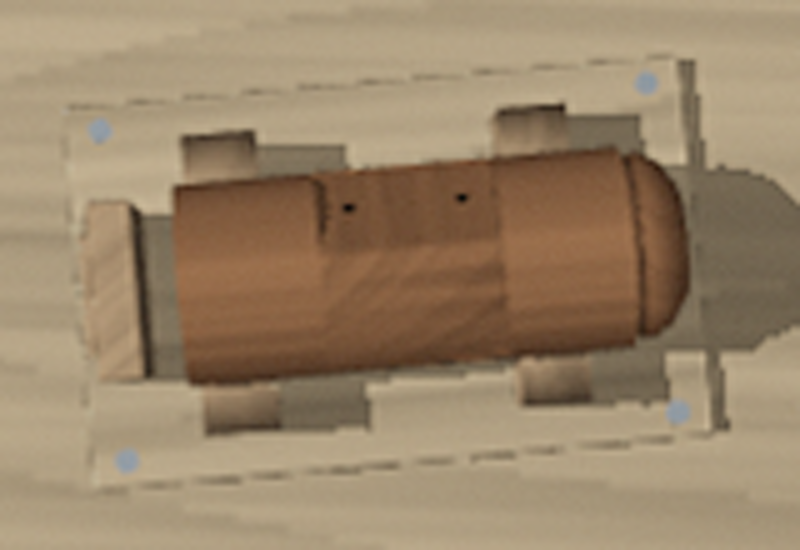

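The flat is now visible in the top view on the far side. Its two holes are at zoom (348,207) and (461,198), which is image (314.6,256.4) and (337.2,254.6). I'll measure its roll angle.

```bash
cat > fl.py <<'E'
from cr import *
def measure(box=None):
    c=optics.camera("top"); im=c["img"]
    # y extents: foot edge / dome by depth not precise; use brown mask
    q,uv=prof(c,O,yaw,-.13,.108,.05)
    k=(q[:,2]>.112)&(q[:,1]>.05); print("foot y ~",np.percentile(q[k,1],99.5).round(4),"dome y",np.percentile(q[:,1],.5).round(4))
    g=im.astype(int).sum(2).astype(np.uint8 if 0 else int)
    sub=np.full(g.shape,999);sub[243:292,300:352]=g[243:292,300:352]
    m=(sub<110).astype(np.uint8)
    n,l,s,ce=cv2.connectedComponentsWithStats(m)
    H=[]
    for i in range(1,n):
        w=(l==i); wt=(140-sub[w]).astype(float); vv,uu=np.nonzero(w)
        u,v=(uu*wt).sum()/wt.sum(),(vv*wt).sum()/wt.sum()
        print("blob",round(u,1),round(v,1),s[i,4]); H.append((u,v))
    # intersect rays with circle (x^2+(z-.084)^2=.033^2)
    for h in H:
        z=.12
        for _ in range(60):
            p=tocr(plane(c,[h],z))[0]; t=.033**2-(p[0]+.0005)**2
            if t<0: break
            z=.084+t**.5
        else: print("hole cr",p.round(4),"angle +x %.1f deg"%np.degrees(np.arctan2(p[0]+.0005,p[2]-.084)))
    # depth: flat points, line fit
    mid=[p for p in H] 
    q,uv=prof(c,O,yaw,-.022,.032,.04) 
    q=q[q[:,2]>.088]; r=np.hypot(q[:,0]+.0005,q[:,2]-.084)
    a=np.degrees(np.arctan2(q[:,0]+.0005,q[:,2]-.084))
    b=np.arange(-90,90,10)
    print([(int(x),round(float(np.median(r[(a>=x)&(a<x+10)])*1000),1)) for x in b if ((a>=x)&(a<x+10)).sum()>3])
    f=r<.0375
    if f.sum()>50:
        P=np.c_[q[f,0],q[f,2]]; n0=P-P.mean(0); u,s,vt=np.linalg.svd(n0,full_matrices=False); nn=vt[1]*np.sign(vt[1][1])
        print("depth flat angle %.1f"%np.degrees(np.arctan2(nn[0],nn[1])),f.sum(),"dist",round(float((P.mean(0)-[-.0005,.084])@nn)*1000,1))
    return c
if __name__=="__main__": measure()
E
python3 fl.py
```

```text
foot y ~ 0.0946 dome y -0.1008
blob 337.0 254.0 1
blob 314.3 256.0 2
hole cr [ 0.024  -0.0181  0.1061] angle +x 47.9 deg
hole cr [0.0239 0.0258 0.1062] angle +x 47.6 deg
[(-80, 39.8), (-70, 40.0), (-60, 39.9), (-50, 40.0), (-40, 40.1), (-30, 40.0), (-20, 40.0), (-10, 39.3), (0, 39.8), (10, 38.2), (20, 34.8), (30, 33.6), (40, 32.9), (50, 33.5), (60, 34.6), (70, 37.2), (80, 38.8)]
depth flat angle 27.2 405 dist 30.2
```

```bash
python3 -m inch '[{"ax":0,"ay":0,"az":0.005,"dx":45,"dy":2,"dz":0,"gripper":100},{"ax":0,"ay":0,"az":0,"dx":45,"dy":2,"dz":0,"gripper":100},{"ax":0,"ay":0,"az":0,"dx":45,"dy":1,"dz":20,"gripper":100},{"ax":0,"ay":0,"az":0,"dx":47,"dy":0,"dz":25,"gripper":100},{"ax":0,"ay":0,"az":0,"dx":0,"dy":0,"dz":14,"gripper":100},{"ax":0,"ay":0,"az":0,"dx":0,"dy":0,"dz":0,"gripper":100},{"ax":0,"ay":0,"az":0,"dx":0,"dy":0,"dz":0,"gripper":100}]'
python3 -c "from cr import *; st()"
```

```text
time: 9.25
position: [0.5691, 0.0037, 0.1333]
tool_rot: [0.998, 0.059, -0.001, -0.0]
ft_force: [0.2, 0.6, 0.4]
grip_width: 0.0872
t9.25 cr mm [ 17.6   4.3 133.3] rot [0.05 0.17 0.01] F(cr) [0.3 0.5 0.4] M [-0.02  0.08  0.01] w 0.087
```

```bash
python3 -m inch '[{"ax":0,"ay":0,"az":0,"dx":0,"dy":0,"dz":6,"gripper":100},{"ax":0,"ay":0,"az":0,"dx":0,"dy":0,"dz":4,"gripper":100},{"ax":0,"ay":0,"az":0,"dx":0,"dy":0,"dz":3.5,"gripper":100},{"ax":0,"ay":0,"az":0,"dx":-4,"dy":-0.2,"dz":0.5,"gripper":100},{"ax":0,"ay":0,"az":0,"dx":-4,"dy":-0.3,"dz":0,"gripper":100},{"ax":0,"ay":0,"az":0,"dx":-4,"dy":-0.3,"dz":0,"gripper":100},{"ax":0,"ay":0,"az":0,"dx":-4,"dy":-0.3,"dz":0,"gripper":100}]'
python3 -c "from cr import *; st()"
python3 -m inch '[{"ax":0,"ay":0,"az":0,"dx":-4,"dy":-0.3,"dz":0,"gripper":100},{"ax":0,"ay":0,"az":0,"dx":-4,"dy":-0.3,"dz":0,"gripper":100},{"ax":0,"ay":0,"az":0,"dx":-4,"dy":-0.2,"dz":0,"gripper":100},{"ax":0,"ay":0,"az":0,"dx":0,"dy":0,"dz":0,"gripper":100}]'
python3 -c "from cr import *; st()"
python3 -m inch '[{"ax":0,"ay":0,"az":0,"dx":0,"dy":0,"dz":-12,"gripper":100},{"ax":0,"ay":0,"az":0,"dx":-20,"dy":0,"dz":-10,"gripper":100},{"ax":0,"ay":0,"az":0,"dx":-42,"dy":0,"dz":-20,"gripper":100},{"ax":0,"ay":0,"az":0,"dx":-42,"dy":0,"dz":-20,"gripper":100},{"ax":0,"ay":0,"az":0,"dx":-42,"dy":0,"dz":0,"gripper":100}]'
python3 fl.py
```

```text
time: 9.95
position: [0.5603, 0.0018, 0.1239]
tool_rot: [0.998, 0.057, 0.008, 0.001]
ft_force: [5.5, 0.5, 9.1]
grip_width: 0.0871
t9.95 cr mm [  8.5   3.4 123.9] rot [-0.19 -0.9  -0.13] F(cr) [ 5.5 -0.2  9.1] M [ 0.49 -0.85 -0.16] w 0.087
time: 10.35
position: [0.5472, 0.0011, 0.1236]
tool_rot: [0.998, 0.057, 0.007, 0.001]
ft_force: [3.9, 0.1, 11.0]
grip_width: 0.0871
t10.35 cr mm [ -4.5   4.2 123.6] rot [-0.17 -0.77 -0.15] F(cr) [ 3.9 -0.4 11. ] M [ 0.39 -0.74 -0.21] w 0.087
time: 10.85
position: [0.3963, -0.0153, 0.1841]
tool_rot: [0.998, 0.059, 0.002, 0.001]
ft_force: [-0.6, -0.4, -0.9]
grip_width: 0.0871
foot y ~ 0.095 dome y -0.1005
blob 338.0 262.0 1
blob 315.0 264.0 1
hole cr [ 0.0081 -0.0181  0.1159] angle +x 15.2 deg
hole cr [0.0081 0.0261 0.1159] angle +x 15.2 deg
[(-80, 40.1), (-70, 39.9), (-60, 39.9), (-50, 40.2), (-40, 39.9), (-30, 39.9), (-20, 37.8), (-10, 34.7), (0, 33.1), (10, 32.8), (20, 33.5), (30, 35.3), (40, 37.9), (50, 39.6), (60, 39.7), (70, 40.0), (80, 39.6)]
depth flat angle 9.2 523 dist 31.8
```

```bash
cat > fl2.py <<'E'
from cr import *
from scipy.optimize import least_squares
def meas(N=4):
    Q=[];G=[]
    for i in range(N):
        c=optics.camera("top"); q,uv=prof(c,O,yaw,-.13,.108,.06); Q.append(q); G.append(c["img"].astype(float).sum(2))
    q=np.vstack(Q); g=np.mean(G,0)
    rd=q[((q[:,1]>-.075)&(q[:,1]<-.04)|(q[:,1]>.05)&(q[:,1]<.085))&(q[:,2]>.09)&(abs(q[:,0])<.04)]
    f=lambda p:np.hypot(rd[:,0]-p[0]-p[1]*rd[:,1],rd[:,2]-p[2]-p[3]*rd[:,1])-.04
    p=least_squares(f,[0,0,.084,0],loss='soft_l1',f_scale=.001).x
    print("axis x0,slope,z0,slope",p.round(4))
    m=q[(q[:,1]>-.022)&(q[:,1]<.030)&(q[:,2]>.09)&(abs(q[:,0])<.04)]
    X=m[:,0]-p[0]-p[1]*m[:,1]; Z=m[:,2]-p[2]-p[3]*m[:,1]
    a=np.arctan2(X,Z); r=np.hypot(X,Z)
    mod=lambda a0:np.minimum(.04,.033/np.maximum(np.cos(a-a0),.3))
    A=np.radians(np.arange(-60,60.1,.25)); cost=[np.abs(r-mod(t)).mean() for t in A]
    print("depth angle %.2f cost %.2fmm"%(np.degrees(A[np.argmin(cost)]),min(cost)*1e3))
    # plane-only fit (centre of flat)
    a0=A[np.argmin(cost)]; k=abs(a-a0)<np.radians(27)
    s=np.polyfit(X[k]*np.cos(a0)-Z[k]*np.sin(a0),X[k]*np.sin(a0)+Z[k]*np.cos(a0),1)
    print("plane tilt angle %.2f off %.2f"%(np.degrees(a0-np.arctan(s[0])),s[1]*1e3))
    # holes: dark minima
    roi=np.full(g.shape,1e3); roi[250:292,305:348]=g[250:292,305:348]; bl=cv2.medianBlur(roi.astype(np.float32),5)
    dk=np.where(roi<999,np.clip(bl-roi-60,0,None),0); n,l,s,ce=cv2.connectedComponentsWithStats((dk>0).astype(np.uint8))
    hs=[]
    for i in range(1,n):
        w=l==i; hs.append((dk[w].sum(),(np.nonzero(w)[1]*dk[w]).sum()/dk[w].sum(),(np.nonzero(w)[0]*dk[w]).sum()/dk[w].sum()))
    for w,u,v in sorted(hs)[::-1][:2]:
        z=.115
        for _ in range(40):
            P=tocr(plane(c,[(u,v)],z))[0]; x=P[0]-p[0]-p[1]*P[1]; z=p[2]+max(.033**2-x*x,0)**.5
        print("hole w%d (%.1f,%.1f) cr"%(w,u,v),P.round(4),"ang %.1f"%np.degrees(np.arctan2(x,z-p[2])))
    k=(q[:,2]>.112)&(q[:,1]>.05); print("foot y",np.percentile(q[k,1],99.5).round(4),"dome y",np.percentile(q[abs(q[:,0])<.03,1],.5).round(4))
    return c
if __name__=="__main__": meas(); st()
E
python3 fl2.py
```

```text
axis x0,slope,z0,slope [-0.0006 -0.0014  0.0836  0.0004]
depth angle 14.25 cost 1.43mm
plane tilt angle 14.18 off 33.29
hole w2244 (305.3,250.3) cr [0.0375 0.0421 0.0836] ang 90.0
hole w2075 (305.3,290.5) cr [-0.0411  0.0489  0.0836] ang -90.0
foot y 0.095 dome y -0.1008
t11.10 cr mm [-155.     5.4  182.7] rot [-0.05 -0.11 -0.03] F(cr) [-0.7  0.6  0.4] M [ 0.01  0.01 -0.02] w 0.087
```

```bash
python3 -m inch '[{"ax":0,"ay":0,"az":0,"dx":42,"dy":1,"dz":0,"gripper":100},{"ax":0,"ay":0,"az":0,"dx":42,"dy":0,"dz":0,"gripper":100},{"ax":0,"ay":0,"az":0,"dx":42,"dy":0,"dz":20,"gripper":100},{"ax":0,"ay":0,"az":0,"dx":34,"dy":0,"dz":20,"gripper":100},{"ax":0,"ay":0,"az":0,"dx":0,"dy":0,"dz":10,"gripper":100},{"ax":0,"ay":0,"az":0,"dx":0,"dy":0,"dz":0,"gripper":100},{"ax":0,"ay":0,"az":0,"dx":0,"dy":0,"dz":0,"gripper":100},{"ax":0,"ay":0,"az":0,"dx":0,"dy":0,"dz":0,"gripper":100}]'
python3 -c "from cr import *; st()"
python3 -m inch '[{"ax":0,"ay":0,"az":0,"dx":0,"dy":0,"dz":6,"gripper":100},{"ax":0,"ay":0,"az":0,"dx":0,"dy":0,"dz":4,"gripper":100},{"ax":0,"ay":0,"az":0,"dx":0,"dy":0,"dz":3,"gripper":100},{"ax":0,"ay":0,"az":0,"dx":0,"dy":0,"dz":0,"gripper":100}]'
python3 -c "from cr import *; st()"
```

```text
time: 11.9
position: [0.5554, 0.0027, 0.1327]
tool_rot: [0.998, 0.058, 0.0, 0.0]
ft_force: [-0.2, 0.0, 0.2]
grip_width: 0.087
t11.90 cr mm [  3.8   4.8 132.7] rot [-0.   -0.   -0.01] F(cr) [-0.2  0.1  0.2] M [0.07 0.05 0.02] w 0.087
time: 12.3
position: [0.5561, 0.0025, 0.1235]
tool_rot: [0.998, 0.058, 0.001, 0.0]
ft_force: [-6.7, 0.1, 26.9]
grip_width: 0.0872
t12.30 cr mm [  4.5   4.6 123.5] rot [-0.05 -0.11 -0.01] F(cr) [-6.6  0.9 26.9] M [ 0.35  1.26 -0.05] w 0.087
```

```bash
python3 -m inch '[{"ax":0,"ay":0,"az":0,"dx":-1,"dy":-0.2,"dz":-1.8,"gripper":100},{"ax":0,"ay":0,"az":0,"dx":-3,"dy":-0.2,"dz":0,"gripper":100},{"ax":0,"ay":0,"az":0,"dx":-3,"dy":-0.2,"dz":0,"gripper":100},{"ax":0,"ay":0,"az":0,"dx":0,"dy":0,"dz":0,"gripper":100}]'
python3 -c "from cr import *; st()"
```

```text
time: 12.7
position: [0.5533, 0.002, 0.1238]
tool_rot: [0.998, 0.057, 0.006, 0.001]
ft_force: [4.1, 1.0, 8.6]
grip_width: 0.0872
t12.70 cr mm [  1.7   4.4 123.8] rot [-0.11 -0.65 -0.13] F(cr) [4.2 0.5 8.6] M [ 0.45 -0.59 -0.21] w 0.087
```

```bash
python3 -m inch '[{"ax":0,"ay":0,"az":0,"dx":-3,"dy":-0.2,"dz":0.3,"gripper":100},{"ax":0,"ay":0,"az":0,"dx":-3.5,"dy":-0.2,"dz":0,"gripper":100},{"ax":0,"ay":0,"az":0,"dx":0,"dy":0,"dz":0,"gripper":100},{"ax":0,"ay":0,"az":0,"dx":0,"dy":0,"dz":0,"gripper":100}]'
python3 -c "from cr import *; st()"
```

```text
time: 13.1
position: [0.5475, 0.0013, 0.1237]
tool_rot: [0.998, 0.057, 0.006, 0.001]
ft_force: [3.6, 0.1, 10.0]
grip_width: 0.0873
t13.10 cr mm [ -4.2   4.4 123.7] rot [-0.15 -0.72 -0.14] F(cr) [ 3.6 -0.3 10. ] M [ 0.42 -0.7  -0.22] w 0.087
```

```bash
python3 -m inch '[{"ax":0,"ay":0,"az":0,"dx":-1,"dy":0,"dz":0,"gripper":100},{"ax":0,"ay":0,"az":0,"dx":0,"dy":0,"dz":0,"gripper":100},{"ax":0,"ay":0,"az":0,"dx":0,"dy":0,"dz":-12,"gripper":100},{"ax":0,"ay":0,"az":0,"dx":-20,"dy":0,"dz":-10,"gripper":100},{"ax":0,"ay":0,"az":0,"dx":-42,"dy":0,"dz":-20,"gripper":100},{"ax":0,"ay":0,"az":0,"dx":-42,"dy":0,"dz":-20,"gripper":100},{"ax":0,"ay":0,"az":0,"dx":-42,"dy":0,"dz":0,"gripper":100}]'
sed -i 's/roi\[250:292,305:348\]=g\[250:292,305:348\]/roi[262:278,308:343]=g[262:278,308:343]/; s/bl=cv2.medianBlur(roi.astype(np.float32),5)/bl=cv2.medianBlur(g.astype(np.float32),5)/' fl2.py
python3 fl2.py
python3 -c "from cr import *
c=optics.camera('top');save(c,'t4')
a=cv2.resize(c['img'][215:325,245:405,::-1],None,fx=5,fy=5,interpolation=cv2.INTER_CUBIC);cv2.imwrite('pics/t4z.png',a)"
```

```text
time: 13.8
position: [0.3956, -0.0153, 0.1844]
tool_rot: [0.998, 0.059, 0.002, 0.001]
ft_force: [0.4, -1.0, 0.0]
grip_width: 0.0872
axis x0,slope,z0,slope [-0.0007 -0.0023  0.0836 -0.0002]
depth angle 1.25 cost 1.44mm
plane tilt angle 1.37 off 33.24
hole w532 (338.2,265.9) cr [ 0.0007 -0.0178  0.1166] ang 2.4
hole w504 (309.7,270.4) cr [-0.0031  0.0372  0.1166] ang -4.1
foot y 0.0948 dome y -0.101
t14.00 cr mm [-157.3    6.   183.1] rot [-0.    0.01 -0.05] F(cr) [ 0.8 -0.3 -0.3] M [0.06 0.05 0.03] w 0.087
```

View pics/t4z.png

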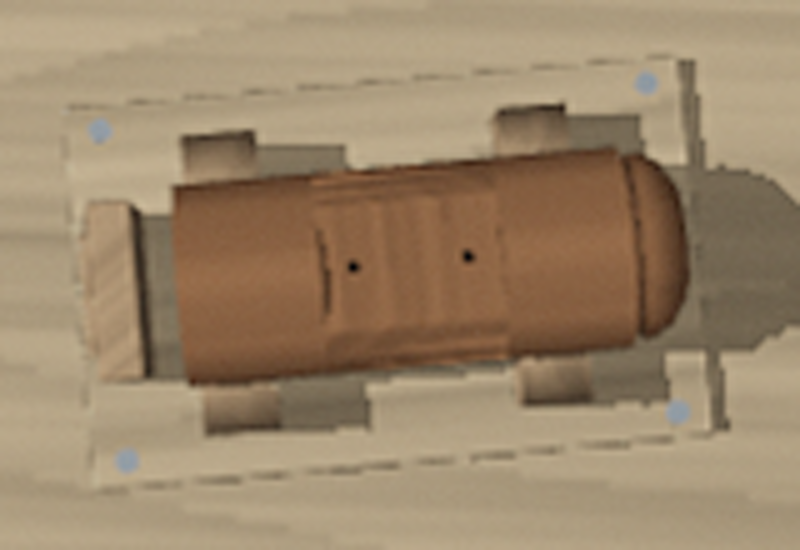

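Flat is now nearly up: holes at zoom (353,267) and (468,257), with about 1.3-2.4° left. I'll press again, trim the roll by about 1 mm, then carry the head along +y to the stop with the same light contact.

```bash
python3 -m inch '[{"ax":0,"ay":0,"az":0,"dx":42,"dy":1,"dz":0,"gripper":100},{"ax":0,"ay":0,"az":0,"dx":42,"dy":0,"dz":0,"gripper":100},{"ax":0,"ay":0,"az":0,"dx":42,"dy":0,"dz":20,"gripper":100},{"ax":0,"ay":0,"az":0,"dx":33,"dy":0,"dz":20,"gripper":100},{"ax":0,"ay":0,"az":0,"dx":0,"dy":0,"dz":15,"gripper":100},{"ax":0,"ay":0,"az":0,"dx":0,"dy":0,"dz":0,"gripper":100},{"ax":0,"ay":0,"az":0,"dx":0,"dy":0,"dz":0,"gripper":100},{"ax":0,"ay":0,"az":0,"dx":0,"dy":0,"dz":0,"gripper":100}]'
python3 -c "from cr import *; st()"
python3 -m inch '[{"ax":0,"ay":0,"az":0,"dx":0,"dy":0,"dz":3,"gripper":100},{"ax":0,"ay":0,"az":0,"dx":0,"dy":0,"dz":2,"gripper":100},{"ax":0,"ay":0,"az":0,"dx":0,"dy":0,"dz":1,"gripper":100},{"ax":0,"ay":0,"az":0,"dx":0,"dy":0,"dz":0,"gripper":100}]'
python3 -c "from cr import *; st()"
```

```text
time: 14.85
position: [0.5545, 0.0025, 0.1281]
tool_rot: [0.998, 0.058, 0.0, 0.0]
ft_force: [0.5, -0.1, 0.6]
grip_width: 0.0869
t14.85 cr mm [  2.9   4.8 128.1] rot [-0.01 -0.02  0.  ] F(cr) [ 0.5 -0.1  0.6] M [-0.01  0.04 -0.05] w 0.087
time: 15.25
position: [0.5547, 0.0023, 0.1237]
tool_rot: [0.998, 0.058, 0.001, 0.0]
ft_force: [-2.6, 0.4, 10.6]
grip_width: 0.0873
t15.25 cr mm [  3.    4.6 123.7] rot [-0.03 -0.09 -0.02] F(cr) [-2.6  0.7 10.6] M [ 0.15  0.49 -0.03] w 0.087
```

```bash
python3 -m inch '[{"ax":0,"ay":0,"az":0,"dx":-2,"dy":0,"dz":0.5,"gripper":100},{"ax":0,"ay":0,"az":0,"dx":-2,"dy":0,"dz":0.5,"gripper":100},{"ax":0,"ay":0,"az":0,"dx":0,"dy":0,"dz":0,"gripper":100},{"ax":0,"ay":0,"az":0,"dx":0,"dy":0,"dz":0,"gripper":100}]'
python3 -c "from cr import *; st()"
```

```text
time: 15.65
position: [0.5545, 0.0023, 0.1237]
tool_rot: [0.998, 0.058, 0.005, 0.0]
ft_force: [2.9, 2.3, 11.2]
grip_width: 0.0869
t15.65 cr mm [  2.8   4.6 123.7] rot [-0.06 -0.59 -0.07] F(cr) [ 3.2  1.9 11.2] M [ 0.79 -0.39  0.08] w 0.087
```

```bash
python3 -m inch '[{"ax":0,"ay":0,"az":0,"dx":-2,"dy":0,"dz":0,"gripper":100},{"ax":0,"ay":0,"az":0,"dx":0,"dy":0,"dz":0,"gripper":100},{"ax":0,"ay":0,"az":0,"dx":0,"dy":0,"dz":0,"gripper":100}]'
python3 -c "from cr import *; st()"
```

```text
time: 15.95
position: [0.5532, 0.0018, 0.1237]
tool_rot: [0.998, 0.058, 0.006, 0.0]
ft_force: [4.3, 2.4, 10.0]
grip_width: 0.0871
t15.95 cr mm [  1.5   4.2 123.7] rot [-0.08 -0.68 -0.1 ] F(cr) [ 4.5  1.9 10. ] M [ 0.65 -0.62 -0.11] w 0.087
```

```bash
python3 -m inch '[{"ax":0,"ay":0,"az":0,"dx":1.5,"dy":-2,"dz":0.3,"gripper":100},{"ax":0,"ay":0,"az":0,"dx":0.5,"dy":-2,"dz":0.3,"gripper":100},{"ax":0,"ay":0,"az":0,"dx":0,"dy":-2,"dz":0,"gripper":100},{"ax":0,"ay":0,"az":0,"dx":0,"dy":-2,"dz":0,"gripper":100},{"ax":0,"ay":0,"az":0,"dx":0,"dy":0,"dz":0,"gripper":100}]'
python3 -c "from cr import *; st()"
```

```text
time: 16.45
position: [0.5536, 0.0073, 0.1238]
tool_rot: [0.998, 0.059, 0.005, 0.003]
ft_force: [0.8, -6.6, 15.4]
grip_width: 0.0869
t16.45 cr mm [  2.5   9.7 123.8] rot [-0.33 -0.54  0.02] F(cr) [ 0.1 -6.6 15.4] M [-0.54  0.01 -0.  ] w 0.087
```

```bash
python3 -m inch '[{"ax":0,"ay":0,"az":0,"dx":-0.4,"dy":-2,"dz":0,"gripper":100},{"ax":0,"ay":0,"az":0,"dx":-0.4,"dy":-2,"dz":0,"gripper":100},{"ax":0,"ay":0,"az":0,"dx":-0.4,"dy":-2,"dz":0,"gripper":100},{"ax":0,"ay":0,"az":0,"dx":0,"dy":-1,"dz":0,"gripper":100}]'
python3 -c "from cr import *; st()"
```

```text
time: 16.85
position: [0.5523, 0.014, 0.1238]
tool_rot: [0.998, 0.058, 0.006, 0.003]
ft_force: [0.8, -7.0, 12.4]
grip_width: 0.087
t16.85 cr mm [  2.   16.4 123.8] rot [-0.35 -0.64 -0.01] F(cr) [ 0.  -7.  12.4] M [-0.7  -0.16 -0.05] w 0.087
```

```bash
python3 -m inch '[{"ax":0,"ay":0,"az":0,"dx":-0.3,"dy":-1,"dz":0,"gripper":100},{"ax":0,"ay":0,"az":0,"dx":-0.3,"dy":-1,"dz":0,"gripper":100},{"ax":0,"ay":0,"az":0,"dx":0,"dy":-1,"dz":0,"gripper":100}]'
python3 -c "from cr import *; st()"
python3 -m inch '[{"ax":0,"ay":0,"az":0,"dx":0,"dy":-1,"dz":0,"gripper":100},{"ax":0,"ay":0,"az":0,"dx":0,"dy":0,"dz":0,"gripper":100}]'
python3 -c "from cr import *; st()"
```

```text
time: 17.15
position: [0.5516, 0.0168, 0.1238]
tool_rot: [0.998, 0.058, 0.006, 0.003]
ft_force: [1.8, -7.4, 13.2]
grip_width: 0.0867
t17.15 cr mm [  1.6  19.3 123.8] rot [-0.35 -0.66 -0.01] F(cr) [ 0.9 -7.5 13.2] M [-0.71 -0.19 -0.06] w 0.087
time: 17.35
position: [0.5513, 0.018, 0.1238]
tool_rot: [0.998, 0.058, 0.006, 0.003]
ft_force: [1.6, -6.3, 13.2]
grip_width: 0.0867
t17.35 cr mm [  1.5  20.5 123.8] rot [-0.34 -0.64 -0.01] F(cr) [ 0.9 -6.4 13.2] M [-0.6  -0.18 -0.04] w 0.087
```

```bash
python3 -m inch '[{"ax":0,"ay":0,"az":0,"dx":0,"dy":-1,"dz":0,"gripper":100},{"ax":0,"ay":0,"az":0,"dx":0,"dy":0,"dz":0,"gripper":100}]'
python3 -c "from cr import *; st()"
python3 -m inch '[{"ax":0,"ay":0,"az":0,"dx":0,"dy":-1,"dz":0,"gripper":100},{"ax":0,"ay":0,"az":0,"dx":0,"dy":0,"dz":0,"gripper":100}]'
python3 -c "from cr import *; st()"
```

```text
time: 17.55
position: [0.5513, 0.0183, 0.1238]
tool_rot: [0.998, 0.059, 0.006, 0.003]
ft_force: [1.4, -9.6, 13.9]
grip_width: 0.0869
t17.55 cr mm [  1.6  20.9 123.8] rot [-0.41 -0.64  0.02] F(cr) [ 0.3 -9.7 13.9] M [-0.96 -0.17  0.03] w 0.087
time: 17.75
position: [0.5513, 0.0184, 0.1239]
tool_rot: [0.998, 0.059, 0.006, 0.004]
ft_force: [0.7, -11.2, 13.7]
grip_width: 0.0872
t17.75 cr mm [  1.6  21.  123.9] rot [-0.5  -0.64  0.07] F(cr) [ -0.6 -11.2  13.7] M [-1.48 -0.2  -0.04] w 0.087
```

The tool has stopped at y = 21 and Fy has risen to -11 N, so the foot is against the stop. Lift off and measure.

```bash
python3 -m inch '[{"ax":0,"ay":0,"az":0,"dx":0,"dy":0,"dz":-8,"gripper":100},{"ax":0,"ay":0,"az":0,"dx":0,"dy":0,"dz":-10,"gripper":100},{"ax":0,"ay":0,"az":0,"dx":-35,"dy":0,"dz":-20,"gripper":100},{"ax":0,"ay":0,"az":0,"dx":-42,"dy":0,"dz":-20,"gripper":100},{"ax":0,"ay":0,"az":0,"dx":-42,"dy":0,"dz":0,"gripper":100},{"ax":0,"ay":0,"az":0,"dx":-42,"dy":0,"dz":0,"gripper":100}]'
sed -i 's/308:343/300:335/g; s/-.022)&(q\[:,1\]<.030/-.004)\&(q[:,1]<.044/' fl2.py
python3 fl2.py
python3 -c "from cr import *
c=optics.camera('top');save(c,'t5')
a=cv2.resize(c['img'][215:325,245:405,::-1],None,fx=5,fy=5,interpolation=cv2.INTER_CUBIC);cv2.imwrite('pics/t5z.png',a)
c=optics.camera('side');save(c,'s5')
a=cv2.resize(c['img'][220:340,280:410,::-1],None,fx=5,fy=5,interpolation=cv2.INTER_CUBIC);cv2.imwrite('pics/s5z.png',a)"
```

```text
time: 18.35
position: [0.3848, 0.0043, 0.1788]
tool_rot: [0.998, 0.059, 0.001, 0.0]
ft_force: [0.4, -1.1, -0.5]
grip_width: 0.0867
axis x0,slope,z0,slope [-0.0006 -0.0014  0.0829  0.008 ]
depth angle -1.50 cost 1.50mm
plane tilt angle -1.79 off 33.79
hole w659 (301.6,269.7) cr [-0.0004  0.0526  0.1159] ang 0.4
hole w513 (329.9,267.4) cr [-0.0008 -0.0018  0.1159] ang -0.4
foot y 0.1077 dome y -0.0848
t18.55 cr mm [-164.6   26.2  178.5] rot [ 0.   -0.04 -0.03] F(cr) [ 1.5 -0.3 -0.8] M [ 0.08 -0.02  0.  ] w 0.087
```

View pics/t5z.png

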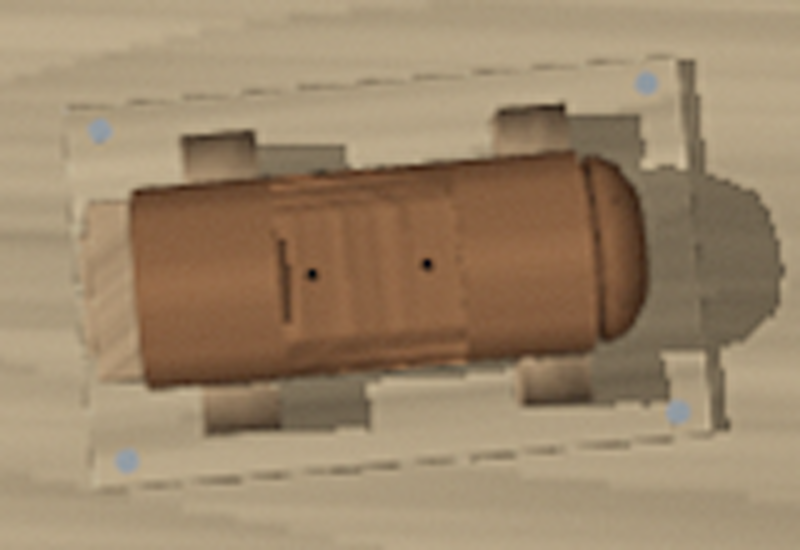

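View pics/s5z.png

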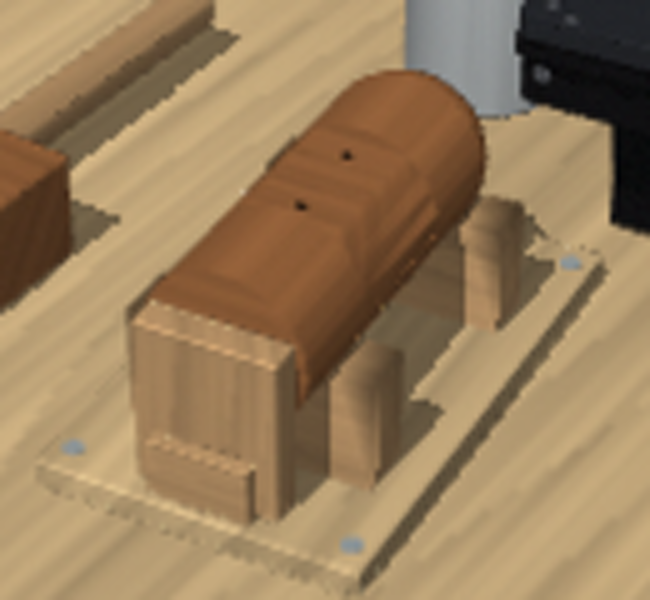

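```bash
sed -i 's/(q\[:,1\]>-.075)&(q\[:,1\]<-.04)|(q\[:,1\]>.05)&(q\[:,1\]<.085)/(q[:,1]>-.06)\&(q[:,1]<-.02)|(q[:,1]>.06)\&(q[:,1]<.10)/; s/300:335/304:335/g' fl2.py; python3 fl2.py
```

```text
axis x0,slope,z0,slope [-0.0006 -0.0018  0.0836 -0.0008]
depth angle -1.50 cost 1.44mm
plane tilt angle -1.31 off 33.34
hole w515 (329.9,267.4) cr [-0.0008 -0.0018  0.1166] ang -0.4
hole w482 (306.9,269.4) cr [-0.0009  0.0423  0.1166] ang -0.4
foot y 0.1077 dome y -0.0849
t18.85 cr mm [-162.8   25.6  178. ] rot [-0.01 -0.04  0.02] F(cr) [-1.6  0.5  0.1] M [ 0.08  0.05 -0.  ] w 0.087
```

```bash
python3 -c "
from rig import robot
print(robot.hand_in())"
```

```text
the job is handed in; nothing more can be done
None
```

The post head now lies with its flat facing up and its foot against the end stop, and I handed the job in at about 19 s. The mallet, paint tin and plate were never touched.

**How it was done:** I rolled the head with five light strokes across its crown, then a small trim, mostly at 8–15 N. Both open fingertips rested on the round parts either side of the flat. The same light contact then slid it along the V-blocks until it stopped. At that point the along-axis force rose from about 6.5 N to 11 N while the tool stood still.

**Last checks, with the arm clear:**
- **Flat:** the screw holes put it 0.4° from straight up, and the depth readings say 1.3–1.5° off to the same side. The two disagree by about 1°, which I left.
- **Foot:** working back from the screw holes, it sits at 110 mm along the cradle, level with the stop face. A rougher depth-edge reading gave 108 mm, but the pictures show no gap and the force rise agrees it is home.
- **Seating:** the head's axis is level and centred in the V-blocks, so it has not climbed out.

**Pressure:** one press between strokes briefly reached 27 N, above the 8–20 N suggested, and I backed it off at once. The fingertips were on round wood at that moment.

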